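# Empty the push-open drawer onto the spray rack

### The job

Get the wooden blocks ready for spraying: press the front of the push-open drawer and let go so that it springs open, then lift out every block that is in it and lay each one level across both rails of the raised rack, crosswise to the rails, with at least a finger's width of air between blocks. Put the brass set-up bar from the top of the case into the emptied drawer so that it gets no paint, and press the drawer shut so that it latches and stays shut when you let go.

Things in the scene. Friction and masses are not known exactly. Their poses are not given: they have to be found in the camera images.
- drawer (a joint): drawer travel out of its case, m: 0 latched shut, 0.115 sprung open, -0.009 pressed in to its stop. Push-push latch: from shut, press in past -0.007 (5 to 8 N) and let go: a spring drives it out, towards -x of push_spot. From open, push in past -0.007 at 0.1 m/s or less and let go: it returns to 0 and stays. A short push lets it spring out; a further full push opens it again
- push_spot (a point): black rubber dot, 32 mm across, mid-width on the orange drawer front, 48 mm up; on the outer face, moves with the drawer. x points into the case (the pressing direction), z up. The front is 280 mm wide, spans z = 8 to 78 mm and stands 26 mm out from the case mouth when latched. The blue case is 290 mm wide, 195 mm deep, 87 mm high, fixed to the table
- drawer_floor (a point): centre of the drawer's inner floor, 11 mm above the table, moves with the drawer; axes as push_spot, whose face lies 78 mm in front. Inside: 126 mm in x, 258 mm in y; side and back walls rise 45 mm above this floor, the front 67 mm. Fully open, all but the back 4 mm of the inside is clear of the case
- rack_mid (a point): middle of the raised rack, between its two rails and level with their tops, 65 mm above the table; x runs along the rails. Rails: round steel bars 8 mm thick, 290 mm long, centre lines at y = -26 and +26 mm, on plywood feet 100 mm wide at x = -135 and +135 mm, 10 mm board between the feet; fixed. A block laid across has its length along this y
- light_block_centre (a point): pale square-section wooden block, 75 x 38 x 38 mm; this point is its centre, x runs along its 75 mm length. When present it starts lying in the shut drawer, roughly along the drawer's x, out of sight. None at all times if there is no such block in this run
- dark_block_1_centre (a point): brown square-section wooden block, 90 x 35 x 35 mm; this point is its centre, x runs along its 90 mm length. When present it starts lying in the shut drawer, roughly along the drawer's x, out of sight. None at all times if there is no such block in this run
- dark_block_2_centre (a point): brown square-section wooden block, 90 x 35 x 35 mm; this point is its centre, x runs along its 90 mm length. When present it starts lying in the shut drawer, roughly along the drawer's x, out of sight. None at all times if there is no such block in this run; looks like the other brown block
- setup_bar_centre (a point): square brass bar, 90 x 12 x 12 mm, lying flat on the black mat on top of the blue case; this point is its centre, x runs along its length

How it is judged:
On the way:
1. the drawer has been pressed and has sprung open (value of joint drawer above 0.1 m), for 0.3 s.
At the end, for the whole second after the job is handed in: Every block present lies across both rails: centre within 6 mm of resting height, 20 mm of the middle between the rails, 140 mm of the middle along them, within 0.35 rad of square; block centres 45 mm apart or more; brass bar in the drawer; drawer latched shut (joint -3 to 4 mm) (z of light_block_centre in the frame of rack_mid between 0.013 and 0.025 m and x of light_block_centre in the frame of rack_mid between -0.14 and 0.14 m and y of light_block_centre in the frame of rack_mid between -0.02 and 0.02 m and angle between the x axis of each of light_block_centre, dark_block_1_centre, dark_block_2_centre and the y axis of rack_mid, either way round below 0.35 rad and z of dark_block_1_centre in the frame of rack_mid between 0.0115 and 0.0235 m and x of dark_block_1_centre in the frame of rack_mid between -0.14 and 0.14 m and y of dark_block_1_centre in the frame of rack_mid between -0.02 and 0.02 m and z of dark_block_2_centre in the frame of rack_mid between 0.0115 and 0.0235 m and x of dark_block_2_centre in the frame of rack_mid between -0.14 and 0.14 m and y of dark_block_2_centre in the frame of rack_mid between -0.02 and 0.02 m and horizontal distance between each of dark_block_1_centre, dark_block_2_centre and light_block_centre above 0.045 m and horizontal distance between dark_block_2_centre and dark_block_1_centre above 0.045 m and x of setup_bar_centre in the frame of drawer_floor between -0.066 and 0.066 m and y of setup_bar_centre in the frame of drawer_floor between -0.13 and 0.13 m and z of setup_bar_centre in the frame of drawer_floor between 0 and 0.03 m and value of joint drawer between -0.003 and 0.004 m); the robot touches nothing.
Of light_block, dark_block_1, dark_block_2 only 2 to 3 are there at a start; the rules pass over those that are not, and their reading is None.
At some moment in a run one of setup_bar may be knocked a few centimetres aside while the robot is not near it.
Once in a run the grip may slacken for a moment while it holds something.
It also fails if it takes over 210 s, if anything falls off the work surface, if the arm or the gripper's body presses on something with over 40 N, if the wrist force passes 120 N, or if a joint passes its speed limit or range.

### The arm

A 6-joint arm with a two-finger parallel gripper is mounted at the origin on a cart in front of the work surface, level with it; the furniture and walls round the work are solid. World frame = base frame: x ahead of the robot, y to its left, z up, the work surface at z = 0. Lengths are in m, angles in rad, forces in N, time in s.
With the tool pointing down it reaches from about 0.4 to 0.825 m from the base axis. Payload 7 kg.
Tool frame: the origin (TCP) lies where the fingers leave the gripper's body, on its centre line; the fingertips stand 66 mm ahead of it and the grasp point (between the pads) lies 47 mm ahead of it; z points along the fingers, y is the line along which they close (so a half turn about z gives the same grasp; the last joint's range is limited). The gripper opens to 88 mm and grips with 3 to 60 N. Pads are 19 mm wide; open, the fingers measure 130 mm over their backs; the gripper's body (78 mm by 193 mm) begins 47 mm behind the grasp point.
Start: joints at [1.635, 0.359, 0.012, 0, -1.224, -0.288], TCP at [0.15, 0.658, 0.292] pointing down, gripper open.
Joint ranges: [-3.07, 3.07], [-1.43, 2.12], [-1.02, 1.25], [-3.03, 1.67], [-3.05, -0], [-3.03, 3.03]. Speed limits (rad/s): [2.39, 2.39, 3.01, 3.14, 3.14, 3.14].

### API

Orientations are given as a unit quaternion [x, y, z, w].
In Python, from plant import arm gives the robot as it stands.
- The arm moves only by the tool step_arm, never from a script. Its argument "motion" is a list of rows, each a list of 7 numbers: the turn, a rotation vector about the tool's x, y, z in rad, then the shift along the tool's x, y, z in mm, then the gripper's target within -1 to 1 (fully open at 1, half-way at 0, shut at -1). In form: [[rx, ry, rz, tx, ty, tz, fingers], ...]. A call has 1 to 20 rows; each row is the pose to reach, as a shift and turn from the pose commanded when the call began, along the tool's axes at that moment; what a row does not reach only later rows make up. A row lasts 1/12 s, in which the tool goes at most 41.7 mm and 7.16 degrees, less where a joint would pass 70% of its speed; a pose out of reach is approached as far as the arm can. A call with a gripper value outside its range is refused whole. The fingers move at their own pace and stop on an object; "squeeze" is the grip in N (left out, the last holds). Time passes only in rows, so rows that repeat a pose let the fingers close. It gives the time, the measured TCP pose, the force, the opening and the grip force at its end, in the units of the state.
- arm.observe(): the state, without advancing time (a new reading comes with each control period).
- arm.read_camera(name): name is "scene" or "top" or "wrist"; returns a dict with "image" (400x640x3 uint8, red, green, blue), "fx", "fy", "cx", "cy" (pixels), "k1" (the pictures are not rectified: a ray, as slopes to the right and down, at radius r is drawn at 1 + k1 r^2 times it, then the intrinsics apply), "rvec" (rotation vector, rad) and "tvec" (3), from world to camera coordinates, as OpenCV has them; the wrist camera has in their place "T_tool_cam" (4x4, takes a point from camera to tool coordinates, whose origin is the TCP and whose axes are the flange's). Camera axes: x right, y down, z forward; pixel columns grow to the right and rows downward; lengths in m; the calibration is good to about 2 mm. A picture is of the moment at which its call begins: read the wrist's pose just before it. There is no depth.
- arm.hand_in(): hands the job in; it is judged then, once.
Trained networks look in the newest picture that a camera, given by its name, has taken for a name from the list of things; names that differ only in an ending like _2 or _b are one class to them, and where a whole thing is asked for, a point or a joint stands for the part that bears it (a point fixed in the world has none). Each returns a list of dicts, best first, with "p" (0 to 1); they miss things now and then, are a little off and sometimes report something else, mostly with a low value. They report only what shows in the picture. A call takes as long as a camera call.
- arm.find_in(camera, label): "rect" ([left, top, width, height] in pixels, round what is visible of it).
- arm.cut_out(camera, label): "region" (400x640 bool, what is visible of it) and "rect" ([left, top, width, height] in pixels, round what is visible of it).
The state is a dict: "clock": time; "joint_pos": joint angles; "joint_velocities": joint speeds; "joint_efforts": joint torques, N m; "ee_pos": TCP position; "eef_rot": TCP orientation; "contact_force": force on the tool from outside, world axes, zero at the start; "torque": the same for the moment, N m; "finger_gap": finger opening in m; "finger_force": force on a finger pad.
Only numpy, scipy, OpenCV 4.12 (cv2) and the standard library are available. Lean on these libraries where they do the work, as an engineer would, in place of code of your own. Each camera call takes 0.05 s, during which the arm holds its last target. There are 200 camera calls.

## Working session

There is one attempt and no reset: what is moved stays moved. The work goes in short steps, Python scripts to look and compute and a tool call to move; the robot and the scene stay as the last step left them, time stands still between calls to the robot, and variables do not carry over. Pictures are saved under pics/ and viewed, at most 14 in all, crops included, and the job is handed in when it is done.

Besides the shell and the picture viewer there is one more tool, called after ">>>" by a JSON object that holds its "fn" and its "kwargs". step_arm: Moves the arm, as the interface text tells. Its arguments: {"type":"object","properties":{"motion":{"type":"array"},"squeeze":{"type":"number"}},"required":["motion"]}

```bash
mkdir -p pics && ls && cat > h.py <<'E'
import numpy as np, cv2
from scipy.spatial.transform import Rotation as R
from plant import arm
def cam(name):
    s=arm.observe(); c=arm.read_camera(name)
    if 'rvec' in c:
        Rw=cv2.Rodrigues(np.array(c['rvec'],float))[0]; t=np.array(c['tvec'],float).ravel()
        c['Rcw']=Rw.T; c['o']=-Rw.T@t
    else:
        T=np.array(c['T_tool_cam']); Rt=R.from_quat(s['eef_rot']).as_matrix()
        c['Rcw']=Rt@T[:3,:3]; c['o']=Rt@T[:3,3]+np.array(s['ee_pos'])
    return c
def save(c,f): cv2.imwrite('pics/'+f,c['image'][:,:,::-1])
def ray(c,u,v):
    xd,yd=(u-c['cx'])/c['fx'],(v-c['cy'])/c['fy']; x,y=xd,yd
    for _ in range(30):
        k=1+c['k1']*(x*x+y*y); x,y=xd/k,yd/k
    return c['Rcw']@np.array([x,y,1.])
def at_z(c,u,v,z):
    d=ray(c,u,v); return c['o']+d*(z-c['o'][2])/d[2]
def proj(c,P):
    q=c['Rcw'].T@(np.asarray(P,float)-c['o']); x,y=q[:2]/q[2]; k=1+c['k1']*(x*x+y*y)
    return np.array([c['cx']+c['fx']*x*k,c['cy']+c['fy']*y*k])
def box(c,region,z):
    """min-area rectangle of a region projected to height z: centre, sizes, yaw of the long side"""
    m=max(cv2.findContours(region.astype(np.uint8),0,2)[0],key=cv2.contourArea)[:,0]
    p=np.array([at_z(c,u,v,z)[:2] for u,v in m])*1000
    (cx,cy),(w,h),a=cv2.minAreaRect(p.astype(np.float32))
    if w<h: w,h,a=h,w,a+90
    return np.array([cx,cy])/1000,(w,h),(a+90)%180-90
E
python3 - <<'E'
from h import *
print(arm.observe())
for n in ['scene','top']:
    c=cam(n); save(c,n+'0.png'); print(n,c['o'],c['Rcw'][:,2])
    for l in ['push_spot','drawer','rack_mid','setup_bar_centre']:
        for d in arm.find_in(n,l)[:2]: print(l,d)
E
```

```text
pics
{'clock': 0.0, 'joint_pos': array([ 1.63509101e+00,  3.59378321e-01,  1.10740176e-02, -3.50163656e-04,
       -1.22408687e+00, -2.88083279e-01]), 'joint_velocities': array([-0.00051273, -0.0016803 , -0.00116919,  0.00048102,  0.00026238,
       -0.00098194]), 'joint_efforts': array([-2.75808407e-04, -5.82708907e+01,  2.93055117e+01,  6.99730933e+00,
        6.87092674e-03, -1.55447933e-04]), 'ee_pos': array([0.14974263, 0.65779919, 0.29123473]), 'eef_rot': array([ 9.93739373e-01, -1.11720166e-01, -2.22968169e-05,  8.13929511e-04]), 'contact_force': array([-0.37054973, -0.74391275,  0.29057978]), 'torque': array([ 0.00820372,  0.03253503, -0.04333703]), 'finger_force': 0.0, 'finger_gap': 0.08779962361849313}
scene [-0.3944991  -0.62465095  0.80990546] [ 0.71564893  0.44442436 -0.53882613]
push_spot {'rect': [356.4, 212.0, 102.5, 61.9], 'p': 0.8}
drawer {'rect': [357.6, 213.7, 99.4, 57.2], 'p': 0.59}
rack_mid {'rect': [183.2, 171.7, 78.2, 66.8], 'p': 0.95}
rack_mid {'rect': [410.8, 202.3, 27.5, 16.7], 'p': 0.41}
setup_bar_centre {'rect': [409.9, 200.6, 27.4, 18.1], 'p': 0.6}
setup_bar_centre {'rect': [355.6, 210.3, 105.6, 62.7], 'p': 0.4}
top [ 0.32691297 -0.00572454  1.34018021] [ 0.20187221 -0.01554054 -0.97928857]
push_spot {'rect': [362.4, 203.5, 108.4, 13.5], 'p': 0.91}
drawer {'rect': [362.9, 201.3, 108.2, 13.4], 'p': 0.89}
rack_mid {'rect': [187.7, 198.3, 51.1, 112.2], 'p': 0.82}
setup_bar_centre {'rect': [418.1, 161.5, 15.0, 31.5], 'p': 0.69}
```

View pics/top0.png

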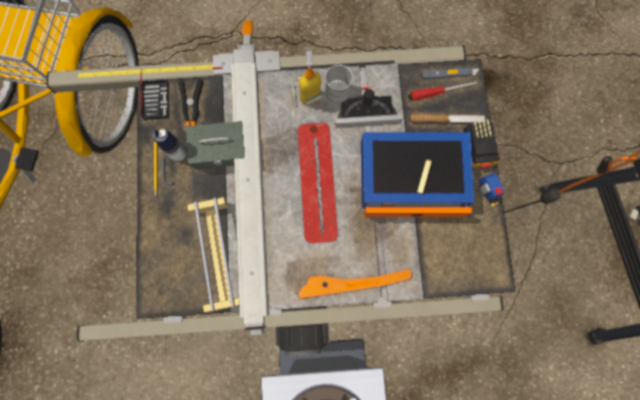

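View pics/scene0.png

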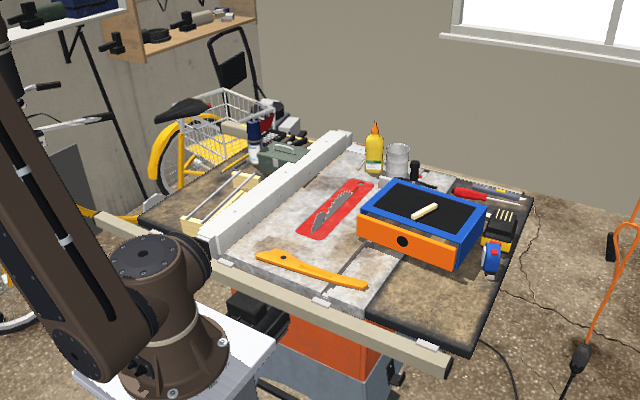

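The top view shows the blue case at right, with the orange front at row ~210 and the brass bar at (425,176). The rack is at left, its feet at (209,204) and (221,305), and a white fence stands between them. The scene view shows the black dot at (402,241).

```bash
cat > m1.py <<'E'
from h import *
def tri(c1,p1,c2,p2):
    d1,d2=ray(c1,*p1),ray(c2,*p2); A=np.c_[d1,-d2]
    s=np.linalg.lstsq(A,c2['o']-c1['o'],rcond=None)[0]
    a=c1['o']+d1*s[0]; b=c2['o']+d2*s[1]; return (a+b)/2,np.linalg.norm(a-b)
E
python3 - <<'E'
from m1 import *
t=cam('top'); 
for l,z in [('setup_bar_centre',.095),('rack_mid',.06),('drawer',.075)]:
    r=arm.cut_out('top',l)
    if r: print(l,r[0]['p'],r[0]['rect'],box(t,r[0]['region'],z))
print('case top corners',[at_z(t,u,v,.087).round(3) for u,v in [(362,134),(471,133),(473,204),(363,206)]])
print('front top',[at_z(t,u,v,.078).round(3) for u,v in [(366,207),(471,206),(366,214),(472,213)]])
print('rack foot', [at_z(t,u,v,.06).round(3) for u,v in [(188,204),(229,203),(204,308),(240,303)]])
print('fence',[at_z(t,u,v,.08).round(3) for u,v in [(233,60),(256,60),(243,325),(262,325)]])
s=cam('scene'); 
g=cv2.cvtColor(s['image'],cv2.COLOR_RGB2GRAY)[230:254,390:415]<60
v,u=np.nonzero(g); u=u.mean()+390; v=v.mean()+230; print('dot px',u,v,g.sum()); print('dot',at_z(s,u,v,.048))
# fence height by triangulation: near end cap left/top corners guessed
print('fence top near', tri(t,(262,318),s,(222,255)))
save({'image':cv2.resize(t['image'][120:330,140:500],None,fx=2.2,fy=2.2,interpolation=cv2.INTER_CUBIC)},'topz.png')
E
```

```text
setup_bar_centre 0.6 [418.6, 160.4, 9.7, 32.8] (array([ 0.63398193, -0.30205203]), (89.3819580078125, 11.923149108886719), -21.480682373046875)
rack_mid 0.58 [190.9, 196.3, 48.9, 116.7] (array([0.47333569, 0.25859113]), (288.74725341796875, 104.24048614501953), 7.436254501342773)
drawer 0.55 [359.6, 203.6, 110.7, 14.8] (array([ 0.54921796, -0.27716699]), (282.7325744628906, 42.93304443359375), 86.0391845703125)
case top corners [array([ 0.765, -0.151,  0.087]), array([ 0.747, -0.445,  0.087]), array([ 0.553, -0.424,  0.087]), array([ 0.567, -0.136,  0.087])]
front top [array([ 0.566, -0.145,  0.078]), array([ 0.549, -0.421,  0.078]), array([ 0.547, -0.143,  0.078]), array([ 0.531, -0.421,  0.078])]
rack foot [array([0.61 , 0.327, 0.06 ]), array([0.605, 0.218, 0.06 ]), array([0.335, 0.291, 0.06 ]), array([0.341, 0.198, 0.06 ])]
fence [array([1.01 , 0.191, 0.08 ]), array([1.005, 0.126, 0.08 ]), array([0.287, 0.189, 0.08 ]), array([0.283, 0.142, 0.08 ])]
dot px 401.96666666666664 240.94444444444446 90
dot [ 0.5397369 -0.283102   0.048    ]
fence top near (array([ 0.30595596,  0.14282875, -0.00286192]), np.float64(0.021484692710590503))
```

View pics/topz.png

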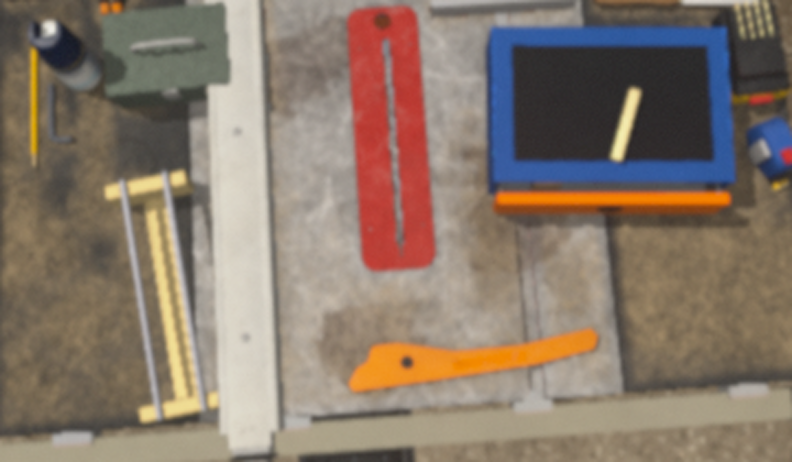

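```bash
cat >> h.py <<'E'
def go(p,yaw_deg,s=None):
    """from measured pose: [rx,ry,rz] and mm shift in tool axes to reach TCP p, tool down with tool-x at yaw"""
    s=s or arm.observe(); R0=R.from_quat(s['eef_rot'])
    a=np.radians(yaw_deg); M=np.c_[[np.cos(a),np.sin(a),0],[np.sin(a),-np.cos(a),0],[0,0,-1]]
    rv=(R0.inv()*R.from_matrix(M)).as_rotvec(); d=R0.inv().apply(np.asarray(p)-s['ee_pos'])*1000
    print('turn',rv.round(3),'shift mm',d.round(1))
def st():
    s=arm.observe(); M=R.from_quat(s['eef_rot']).as_matrix()
    print('t',round(s['clock'],2),'p',np.round(s['ee_pos'],4),'yaw',np.degrees(np.arctan2(M[1,0],M[0,0])).round(1),'q',np.round(s['joint_pos'],2),'F',np.round(s['contact_force'],1),'gap',round(s['finger_gap'],4),'ff',round(s['finger_force'],1))
E
python3 - <<'E'
from h import *
go([.45,.26,.33],-4); print(arm.read_camera('wrist')['T_tool_cam'])
E
```

```text
turn [-0.     0.    -0.154] shift mm [381.1 321.6 -37.8]
[[-1.91954808e-04 -9.67419412e-01 -2.53179075e-01  6.81009896e-02]
 [ 9.99999898e-01 -2.88931144e-04  3.45853261e-04  5.05003644e-04]
 [-4.07736478e-04 -2.53178983e-01  9.67419369e-01 -9.22497888e-02]
 [ 0.00000000e+00  0.00000000e+00  0.00000000e+00  1.00000000e+00]]
```

>>> {"fn": "step_arm", "kwargs": {"motion": [[0, 0, -0.154, 381, 322, -38, 1], [0, 0, -0.154, 381, 322, -38, 1], [0, 0, -0.154, 381, 322, -38, 1], [0, 0, -0.154, 381, 322, -38, 1], [0, 0, -0.154, 381, 322, -38, 1], [0, 0, -0.154, 381, 322, -38, 1], [0, 0, -0.154, 381, 322, -38, 1], [0, 0, -0.154, 381, 322, -38, 1], [0, 0, -0.154, 381, 322, -38, 1], [0, 0, -0.154, 381, 322, -38, 1], [0, 0, -0.154, 381, 322, -38, 1], [0, 0, -0.154, 381, 322, -38, 1], [0, 0, -0.154, 381, 322, -38, 1], [0, 0, -0.154, 381, 322, -38, 1], [0, 0, -0.154, 381, 322, -38, 1], [0, 0, -0.154, 381, 322, -38, 1], [0, 0, -0.154, 381, 322, -38, 1], [0, 0, -0.154, 381, 322, -38, 1]]}}

```text
clock: 2.3
ee_pos: [0.4492, 0.2606, 0.3301]
eef_rot: [0.999, -0.034, -0.0, 0.0]
contact_force: [0.9, 0.2, -0.7]
finger_gap: 0.0878
finger_force: 0.0
```

```bash
python3 - <<'E'
from h import *
st(); c=cam('wrist'); save(c,'w_rack.png'); print(c['o'],c['Rcw'][:,2])
for P in [(.473,.259,.065)]: print(proj(c,P))
r=arm.cut_out('wrist','rack_mid')
for d in r[:2]: print(d['p'],d['rect'],box(c,d['region'],.06))
go([.53,.0,.33],-4); go([.375,-.27,.20],-4)
E
```

```text
t 2.3 p [0.4492 0.2606 0.3301] yaw -3.9 q [ 0.9   0.08 -0.27 -0.   -1.23  0.6 ] F [ 0.9  0.2 -0.7] gap 0.0878 ff 0.0
[0.51708926 0.25554854 0.42231271] [-0.25282587  0.01657812 -0.96736976]
[318.60379222 148.31022872]
0.69 [237.4, 1.5, 141.4, 255.3] (array([0.48110248, 0.2649812 ]), (278.1584777832031, 99.5070571899414), 6.825063228607178)
turn [0.    0.    0.002] shift mm [9.820e+01 2.543e+02 1.000e-01]
turn [0.    0.    0.002] shift mm [-38.1 534.2 130.1]
```

View pics/w_rack.png

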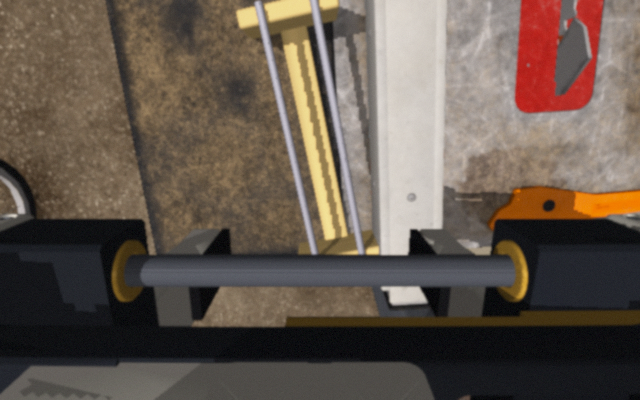

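The wrist view shows both rails: left from (264,30) to (312,250), right from (318,30) to (361,245). The far foot is around (290,15). The fence is right beside the rack at columns 375–440.

```bash
python3 - <<'E'
from h import *
c=cam('wrist')
g=cv2.cvtColor(c['image'],cv2.COLOR_RGB2HSV)
L=[at_z(c,u,v,.064).round(4) for u,v in [(264,30),(312,250),(318,30),(361,245)]]; print(L)
a=[np.degrees(np.arctan2(*(L[i]-L[i+1])[[1,0]])) for i in (0,2)]; print(a)
print('far foot',[at_z(c,u,v,.055).round(3) for u,v in [(238,12),(241,29),(339,8)]])
print('fence',[at_z(c,u,v,.06).round(3) for u,v in [(372,150),(440,150)]])
# fence height from top vs wrist parallax: hole at wrist (411,197), top (246,273)
from m1 import tri
t=cam('top'); print('fence hole',tri(c,(411,197),t,(140+246/2.2,120+337/2.2)))
E
```

```text
[array([0.5897, 0.3032, 0.064 ]), array([0.3597, 0.274 , 0.064 ]), array([0.5861, 0.2516, 0.064 ]), array([0.362 , 0.2189, 0.064 ])]
[np.float64(7.235365456120986), np.float64(8.301838908452197)]
far foot [array([0.609, 0.328, 0.055]), array([0.594, 0.327, 0.055]), array([0.606, 0.23 , 0.055])]
fence [array([0.467, 0.203, 0.06 ]), array([0.462, 0.131, 0.06 ])]
fence hole (array([0.41471841, 0.16376432, 0.06692842]), np.float64(0.0001356534416587415))
```

>>> {"fn": "step_arm", "kwargs": {"motion": [[0, 0, 0, 98, 254, 0, 1], [0, 0, 0, 98, 254, 0, 1], [0, 0, 0, 98, 254, 0, 1], [0, 0, 0, 98, 254, 0, 1], [0, 0, 0, 98, 254, 0, 1], [0, 0, 0, 98, 254, 0, 1], [0, 0, 0, -38, 534, 50, -1], [0, 0, 0, -38, 534, 50, -1], [0, 0, 0, -38, 534, 90, -1], [0, 0, 0, -38, 534, 130, -1], [0, 0, 0, -38, 534, 130, -1], [0, 0, 0, -38, 534, 130, -1], [0, 0, 0, -38, 534, 130, -1], [0, 0, 0, -38, 534, 130, -1], [0, 0, 0, -38, 534, 130, -1], [0, 0, 0, -38, 534, 130, -1], [0, 0, 0, -38, 534, 130, -1], [0, 0, 0, -38, 534, 130, -1], [0, 0, 0, -38, 534, 130, -1]]}}

```text
clock: 4.08
ee_pos: [0.3756, -0.27, 0.2008]
eef_rot: [0.999, -0.034, 0.001, 0.0]
contact_force: [0.2, 0.3, 0.3]
finger_gap: 0.0064
finger_force: 0.0
```

```bash
python3 - <<'E'
from h import *
st(); c=cam('wrist'); save(c,'w_front.png'); print(proj(c,[.54,-.283,.048]))
for n in ['push_spot','setup_bar_centre']: print(arm.find_in('wrist',n)[:2])
E
```

```text
t 4.08 p [ 0.3756 -0.27    0.2008] yaw -3.9 q [-0.2   0.09 -0.57  0.   -0.91  1.7 ] F [0.2 0.3 0.3] gap 0.0064 ff 0.0
[320.93111374 -55.81170274]
[]
[]
```

View pics/w_front.png

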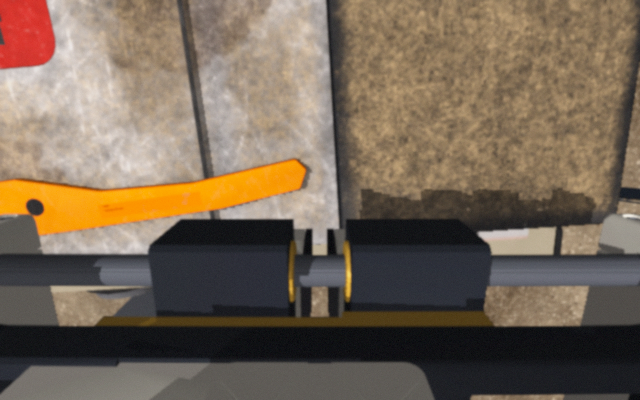

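The arm sees only bare table and the push stick ahead, so the spot at (0.54,-0.283) is out of the frame. I'll press using the scene estimate and feel for contact.

```bash
python3 - <<'E'
from h import *
go([.505,-.2805,.104],-3.7)
E
```

```text
turn [ 0.    -0.001 -0.004] shift mm [129.8   1.8  96.9]
```

>>> {"fn": "step_arm", "kwargs": {"motion": [[0, 0, 0, 30, 2, 35, -1], [0, 0, 0, 60, 2, 70, -1], [0, 0, 0, 90, 2, 97, -1], [0, 0, 0, 110, 2, 97, -1], [0, 0, 0, 125, 2, 97, -1], [0, 0, 0, 130, 2, 97, -1], [0, 0, 0, 133, 2, 97, -1], [0, 0, 0, 136, 2, 97, -1], [0, 0, 0, 139, 2, 97, -1], [0, 0, 0, 142, 2, 97, -1], [0, 0, 0, 145, 2, 97, -1], [0, 0, 0, 148, 2, 97, -1], [0, 0, 0, 150, 2, 97, -1], [0, 0, 0, 152, 2, 97, -1], [0, 0, 0, 152, 2, 97, -1]]}}

```text
clock: 5.48
ee_pos: [0.5265, -0.2831, 0.1032]
eef_rot: [0.999, -0.035, 0.0, 0.0]
contact_force: [-0.5, -0.2, -0.0]
finger_gap: -0.0001
finger_force: 0.0
```

```bash
python3 - <<'E'
from h import *
st()
E
```

```text
t 5.48 p [ 0.5265 -0.2831  0.1032] yaw -4.0 q [-0.17  0.42 -0.38  0.   -0.77  1.67] F [-0.5 -0.2 -0. ] gap -0.0001 ff 0.0
```

>>> {"fn": "step_arm", "kwargs": {"motion": [[0, 0, 0, 2, 0, 0, -1], [0, 0, 0, 4, 0, 0, -1], [0, 0, 0, 6, 0, 0, -1], [0, 0, 0, 6, 0, 0, -1]]}}

```text
clock: 5.82
ee_pos: [0.5313, -0.2834, 0.1029]
eef_rot: [0.999, -0.035, -0.001, -0.0]
contact_force: [-3.7, -0.0, 3.6]
finger_gap: 0.0004
finger_force: 2.3
```

>>> {"fn": "step_arm", "kwargs": {"motion": [[0, 0, 0, 2, 0, 0, -1], [0, 0, 0, 4, 0, 0, -1], [0, 0, 0, 4, 0, 0, -1]]}}

```text
clock: 6.07
ee_pos: [0.5351, -0.2837, 0.1029]
eef_rot: [0.999, -0.035, -0.001, -0.0]
contact_force: [-5.8, -0.3, 3.1]
finger_gap: 0.0004
finger_force: 2.6
```

>>> {"fn": "step_arm", "kwargs": {"motion": [[0, 0, 0, 2, 0, 0, -1], [0, 0, 0, 3, 0, 0, -1], [0, 0, 0, 3, 0, 0, -1]]}}

```text
clock: 6.32
ee_pos: [0.5382, -0.2839, 0.1029]
eef_rot: [0.999, -0.035, -0.001, -0.0]
contact_force: [-5.5, 1.0, 1.6]
finger_gap: 0.0002
finger_force: 2.5
```

>>> {"fn": "step_arm", "kwargs": {"motion": [[0, 0, 0, 1, 0, 0, -1], [0, 0, 0, 2, 0, 0, -1], [0, 0, 0, 2, 0, 0, -1]]}}

```text
clock: 6.57
ee_pos: [0.54, -0.284, 0.1028]
eef_rot: [0.999, -0.035, -0.001, -0.0]
contact_force: [-5.4, 0.0, 2.4]
finger_gap: 0.0009
finger_force: 2.6
```

>>> {"fn": "step_arm", "kwargs": {"motion": [[0, 0, 0, 1, 0, 0, -1], [0, 0, 0, 2, 0, 0, -1], [0, 0, 0, 2, 0, 0, -1]]}}

```text
clock: 6.82
ee_pos: [0.5404, -0.2841, 0.1028]
eef_rot: [0.999, -0.035, -0.003, -0.0]
contact_force: [-11.1, 1.1, 7.5]
finger_gap: 0.0004
finger_force: 5.5
```

Stop reached at TCP x = 0.5404, where the force rises. Now back off quickly.

>>> {"fn": "step_arm", "kwargs": {"motion": [[0, 0, 0, -40, 0, 0, -1], [0, 0, 0, -80, 0, 0, -1], [0, 0, 0, -120, 0, 0, -1], [0, 0, 0, -150, 0, 0, -1], [0, 0, 0, -150, 0, -40, -1], [0, 0, 0, -150, 0, -80, -1], [0, 0, 0, -150, 0, -120, -1], [0, 0, 0, -150, 0, -160, 1], [0, 0, 0, -150, 0, -200, 1], [0, 0, 0, -130, 0, -220, 1], [0, 0, 0, -110, 0, -220, 1], [0, 0, 0, -110, 0, -220, 1], [0, 0, 0, -110, 0, -220, 1]]}}

```text
clock: 7.9
ee_pos: [0.4342, -0.2764, 0.323]
eef_rot: [0.999, -0.035, 0.0, -0.0]
contact_force: [-0.5, -0.1, -0.7]
finger_gap: 0.035
finger_force: 0.0
```

```bash
python3 - <<'E'
from h import *
st(); c=cam('wrist'); save(c,'w_draw.png')
for n,z in [('light_block_centre',.049),('dark_block_1_centre',.046),('setup_bar_centre',.098)]:
    for d in arm.cut_out('wrist',n)[:4]: print(n,round(d['p'],2),d['rect'],box(c,d['region'],z))
print('dot exp open',proj(c,[.425,-.275,.078]))
E
```

```text
t 7.9 p [ 0.4342 -0.2764  0.323 ] yaw -4.0 q [-0.19  0.07 -0.29 -0.   -1.21  1.69] F [-0.5 -0.1 -0.7] gap 0.035 ff 0.0
light_block_centre 0.92 [361.0, 63.1, 43.3, 75.9] (array([ 0.49941748, -0.34930472]), (76.15706634521484, 43.37934112548828), -0.4579010009765625)
light_block_centre 0.25 [179.0, 22.5, 280.2, 157.0] (array([ 0.49871951, -0.27990643]), (299.4511413574219, 154.18922424316406), 86.00868225097656)
dark_block_1_centre 0.85 [301.6, 51.2, 36.9, 88.2] (array([ 0.51030188, -0.28320544]), (90.0029525756836, 35.64934158325195), -2.2244873046875)
dot exp open [317.88835588 184.06300166]
```

View pics/w_draw.png

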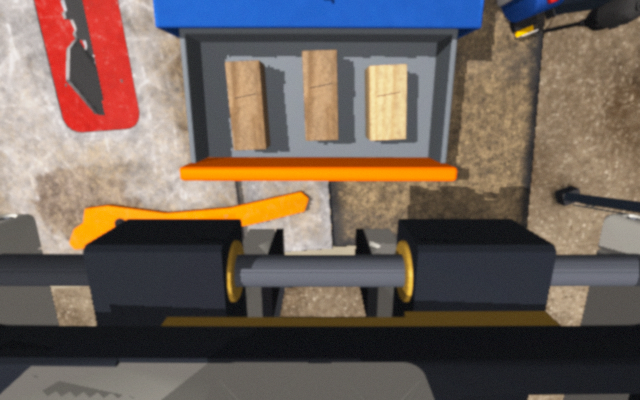

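The drawer is fully open with three blocks: brown at (247,105) and (320,95), pale at (387,102). The gaps are about 30–40 mm.

```bash
python3 - <<'E'
from h import *
c=cam('wrist')
for n,pts,z in [('left',[(226,62),(259,60),(268,150),(236,151)],.046),('mid',[(302,51),(337,50),(339,139),(306,140)],.046),('light',[(368,65),(406,64),(405,139),(369,138)],.049)]:
    P=np.array([at_z(c,u,v,z)[:2] for u,v in pts]); m=P.mean(0); e=(P[0]+P[1]-P[2]-P[3])
    print(n,P.round(3).tolist(),'centre',m.round(4),'yaw',np.degrees(np.arctan2(e[1],e[0])).round(1))
    
for d in arm.cut_out('wrist','dark_block_2_centre'): print(d['p'],d['rect'],box(c,d['region'],.046))
E
```

```text
left [[0.548, -0.191], [0.548, -0.224], [0.457, -0.224], [0.458, -0.189]] centre [ 0.5029 -0.2071] yaw -0.7
mid [[0.553, -0.268], [0.552, -0.303], [0.463, -0.3], [0.465, -0.265]] centre [ 0.5082 -0.2842] yaw -1.9
light [[0.535, -0.333], [0.533, -0.371], [0.459, -0.37], [0.462, -0.332]] centre [ 0.4975 -0.3514] yaw -1.2
0.57 [221.9, 57.7, 50.0, 92.9] (array([ 0.5055737 , -0.20782504]), (91.89945983886719, 41.314815521240234), -1.7249298095703125)
```

```bash
python3 - <<'E'
from h import *
go([.504,-.207,.15],-1); go([.504,-.207,.086],-1)
E
```

```text
turn [-0.     0.    -0.052] shift mm [ 66.1 -74.3 172.9]
turn [-0.     0.    -0.052] shift mm [ 66.1 -74.3 236.9]
```

>>> {"fn": "step_arm", "kwargs": {"motion": [[0, 0, -0.05, 66, -74, 40, 0.1], [0, 0, -0.05, 66, -74, 80, 0.1], [0, 0, -0.05, 66, -74, 120, 0.1], [0, 0, -0.05, 66, -74, 160, 0.1], [0, 0, -0.05, 66, -74, 173, 0.1], [0, 0, -0.05, 66, -74, 190, 0.1], [0, 0, -0.05, 66, -74, 205, 0.1], [0, 0, -0.05, 66, -74, 220, 0.1], [0, 0, -0.05, 66, -74, 230, 0.1], [0, 0, -0.05, 66, -74, 237, 0.1], [0, 0, -0.05, 66, -74, 237, 0.1], [0, 0, -0.05, 66, -74, 237, -1], [0, 0, -0.05, 66, -74, 237, -1], [0, 0, -0.05, 66, -74, 237, -1], [0, 0, -0.05, 66, -74, 237, -1], [0, 0, -0.05, 66, -74, 237, -1], [0, 0, -0.05, 66, -74, 237, -1]], "squeeze": 30}}

```text
clock: 9.62
ee_pos: [0.505, -0.2074, 0.0871]
eef_rot: [1.0, -0.01, 0.001, 0.0]
contact_force: [-0.6, 0.9, 6.3]
finger_gap: 0.0348
finger_force: 30.0
```

>>> {"fn": "step_arm", "kwargs": {"motion": [[0, 0, 0, 0, 0, -20, -1], [0, 0, 0, 0, 0, -50, -1], [0, 0, 0, 0, 0, -90, -1], [0, 0, 0, 0, 0, -125, -1], [0, 0, 0, 0, 0, -125, -1]]}}

```text
clock: 10.03
ee_pos: [0.5076, -0.2081, 0.2187]
eef_rot: [1.0, -0.009, 0.006, 0.001]
contact_force: [0.6, -0.2, -0.5]
finger_gap: 0.0347
finger_force: 30.0
```

```bash
python3 - <<'E'
from h import *
st()
go([.43,0,.21],47); go([.552,.272,.21],97.5)
E
```

```text
t 10.03 p [ 0.5076 -0.2081  0.2187] yaw -1.1 q [-0.03  0.21 -0.38  0.   -0.97  1.58] F [ 0.6 -0.2 -0.5] gap 0.0347 ff 30.0
turn [ 0.007 -0.01  -0.839] shift mm [ -81.5 -206.6    7.4]
turn [ 0.011 -0.006 -1.72 ] shift mm [  35.4 -480.9    8.1]
```

>>> {"fn": "step_arm", "kwargs": {"motion": [[0, 0, -0.12, -80, -206, 5, -1], [0, 0, -0.24, -80, -206, 5, -1], [0, 0, -0.36, -80, -206, 5, -1], [0, 0, -0.48, -80, -206, 5, -1], [0, 0, -0.6, -80, -206, 5, -1], [0, 0, -0.72, -80, -206, 5, -1], [0, 0, -0.84, 35, -481, 5, -1], [0, 0, -0.96, 35, -481, 5, -1], [0, 0, -1.08, 35, -481, 5, -1], [0, 0, -1.2, 35, -481, 5, -1], [0, 0, -1.32, 35, -481, 5, -1], [0, 0, -1.44, 35, -481, 5, -1], [0, 0, -1.56, 35, -481, 5, -1], [0, 0, -1.72, 35, -481, 5, -1], [0, 0, -1.72, 35, -481, 5, -1], [0, 0, -1.72, 35, -481, 5, -1], [0, 0, -1.72, 35, -481, 5, -1]]}}

```text
clock: 11.45
ee_pos: [0.5486, 0.2727, 0.2057]
eef_rot: [0.661, 0.751, -0.0, -0.0]
contact_force: [0.3, 0.0, -0.3]
finger_gap: 0.035
finger_force: 30.0
```

```bash
python3 - <<'E'
from h import *
st(); go([.552,.272,.142],97.5); c=cam('wrist'); save(c,'w_place1.png')
E
```

```text
t 11.45 p [0.5486 0.2727 0.2057] yaw 97.3 q [ 0.78  0.33 -0.25 -0.   -1.    2.49] F [ 0.3  0.  -0.3] gap 0.035 ff 30.0
turn [-0.001  0.    -0.003] shift mm [-1.1  3.4 63.7]
```

View pics/w_place1.png

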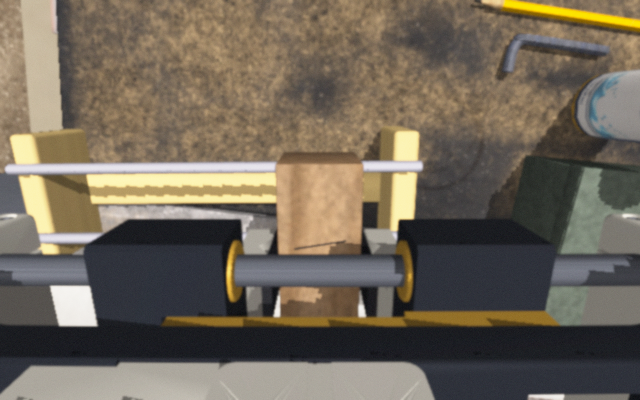

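The block is held squarely above the rails, with the far foot at right (400,190). The green box begins at column 520, so I'll check its clearance.

```bash
python3 - <<'E'
from m1 import *
c=cam('wrist'); t=cam('top')
for z in (0,.06,.12): print(z,at_z(c,530,157,z).round(3),at_z(c,514,235,z).round(3))
print([at_z(t,u,v,.08).round(3) for u,v in [(187,165),(244,158)]])
print('far foot top',[at_z(c,u,v,.057).round(3) for u,v in [(380,128),(417,131)]])
print('rail upper',[at_z(c,u,v,.061).round(3) for u,v in [(15,169),(420,167)]])
E
```

```text
0 [0.729 0.319 0.   ] [0.734 0.246 0.   ]
0.06 [0.691 0.323 0.06 ] [0.695 0.265 0.06 ]
0.12 [0.653 0.327 0.12 ] [0.656 0.284 0.12 ]
[array([0.713, 0.323, 0.08 ]), array([0.722, 0.17 , 0.08 ])]
far foot top [array([0.584, 0.329, 0.057]), array([0.609, 0.33 , 0.057])]
rail upper [array([0.333, 0.269, 0.061]), array([0.615, 0.306, 0.061])]
```

>>> {"fn": "step_arm", "kwargs": {"motion": [[0, 0, 0, -1, 0, 20, -1], [0, 0, 0, -1, 0, 40, -1], [0, 0, 0, -1, 0, 52, -1], [0, 0, 0, -1, 0, 58, -1], [0, 0, 0, -1, 0, 62, -1], [0, 0, 0, -1, 0, 64, -1], [0, 0, 0, -1, 0, 64, -1]]}}

```text
clock: 12.18
ee_pos: [0.5493, 0.2719, 0.1425]
eef_rot: [0.66, 0.751, 0.0, 0.0]
contact_force: [0.1, -0.1, -1.5]
finger_gap: 0.0351
finger_force: 30.0
```

>>> {"fn": "step_arm", "kwargs": {"motion": [[0, 0, 0, 0, 0, 1, -1], [0, 0, 0, 0, 0, 2, -1], [0, 0, 0, 0, 0, 2, -1]]}}

```text
clock: 12.43
ee_pos: [0.5495, 0.2722, 0.1412]
eef_rot: [0.66, 0.751, 0.001, 0.0]
contact_force: [-0.1, -0.5, 4.0]
finger_gap: 0.0347
finger_force: 30.0
```

>>> {"fn": "step_arm", "kwargs": {"motion": [[0, 0, 0, 0, 0, 0, 0.15], [0, 0, 0, 0, 0, 0, 0.15], [0, 0, 0, 0, 0, 0, 0.15], [0, 0, 0, 0, 0, -15, 0.15], [0, 0, 0, 0, 0, -50, 0.15], [0, 0, 0, 0, 0, -90, 0.15], [0, 0, 0, 0, 0, -130, 0.15], [0, 0, 0, 0, 0, -150, 0.15], [0, 0, 0, 0, 0, -150, 0.15]]}}

```text
clock: 13.18
ee_pos: [0.5509, 0.273, 0.2966]
eef_rot: [0.66, 0.752, 0.005, 0.001]
contact_force: [1.0, 0.6, -0.2]
finger_gap: 0.0502
finger_force: 0.0
```

```bash
python3 - <<'E'
from h import *
st(); go([.46,0,.3],47); go([.44,-.28,.3],-2)
E
```

```text
t 13.18 p [0.5509 0.273  0.2966] yaw 97.5 q [ 0.78  0.25 -0.13  0.   -1.18  2.49] F [ 1.   0.6 -0.2] gap 0.0502 ff 0.0
turn [ 0.006 -0.008  0.881] shift mm [-258.9 -125.5   -5.7]
turn [ 0.002 -0.011  1.736] shift mm [-533.9 -181.6   -7.4]
```

>>> {"fn": "step_arm", "kwargs": {"motion": [[0, 0, 0.12, -259, -125, -5, 0.36], [0, 0, 0.24, -259, -125, -5, 0.36], [0, 0, 0.36, -259, -125, -5, 0.36], [0, 0, 0.48, -259, -125, -5, 0.36], [0, 0, 0.6, -259, -125, -5, 0.36], [0, 0, 0.72, -259, -125, -5, 0.36], [0, 0, 0.84, -534, -182, -5, 0.36], [0, 0, 0.96, -534, -182, -5, 0.36], [0, 0, 1.08, -534, -182, -5, 0.36], [0, 0, 1.2, -534, -182, -5, 0.36], [0, 0, 1.32, -534, -182, -5, 0.36], [0, 0, 1.44, -534, -182, -5, 0.36], [0, 0, 1.56, -534, -182, -5, 0.36], [0, 0, 1.7, -534, -182, -5, 0.36], [0, 0, 1.736, -534, -182, -5, 0.36], [0, 0, 1.736, -534, -182, -5, 0.36], [0, 0, 1.736, -534, -182, -5, 0.36]]}}

```text
clock: 14.6
ee_pos: [0.4371, -0.2813, 0.2947]
eef_rot: [1.0, -0.017, -0.0, -0.0]
contact_force: [0.1, 1.2, 0.7]
finger_gap: 0.0596
finger_force: 0.0
```

```bash
python3 - <<'E'
from h import *
st(); c=cam('wrist')
for n,z in [('light_block_centre',.049),('dark_block_1_centre',.046)]:
    for d in arm.cut_out('wrist',n)[:2]: print(n,round(d['p'],2),d['rect'],box(c,d['region'],z))
go([.509,-.277,.086],-2)
E
```

```text
t 14.6 p [ 0.4371 -0.2813  0.2947] yaw -2.0 q [-0.19  0.1  -0.32 -0.   -1.15  1.73] F [0.1 1.2 0.7] gap 0.0596 ff 0.0
light_block_centre 0.85 [365.2, 68.5, 44.2, 78.0] (array([ 0.49909537, -0.35004684]), (74.90862274169922, 43.072265625), -0.44931793212890625)
dark_block_1_centre 0.65 [299.9, 46.2, 36.2, 100.8] (array([ 0.51108026, -0.28336993]), (90.1651611328125, 35.34044647216797), -2.2322845458984375)
dark_block_1_centre 0.17 [162.7, 18.0, 307.9, 175.8] (array([ 0.49850104, -0.27960632]), (304.3545837402344, 157.19241333007812), 85.8817138671875)
turn [-0.    -0.     0.002] shift mm [ 71.2  -5.7 209.2]
```

>>> {"fn": "step_arm", "kwargs": {"motion": [[0, 0, 0, 72, -7, 40, 0.36], [0, 0, 0, 72, -7, 80, 0.36], [0, 0, 0, 72, -7, 120, 0.36], [0, 0, 0, 72, -7, 145, 0.36], [0, 0, 0, 72, -7, 160, 0.36], [0, 0, 0, 72, -7, 175, 0.36], [0, 0, 0, 72, -7, 190, 0.36], [0, 0, 0, 72, -7, 200, 0.36], [0, 0, 0, 72, -7, 208, 0.36], [0, 0, 0, 72, -7, 208, 0.36], [0, 0, 0, 72, -7, 208, -1], [0, 0, 0, 72, -7, 208, -1], [0, 0, 0, 72, -7, 208, -1], [0, 0, 0, 72, -7, 208, -1], [0, 0, 0, 72, -7, 208, -1], [0, 0, 0, 72, -7, 208, -1], [0, 0, 0, 72, -7, 208, -1]], "squeeze": 30}}

```text
clock: 16.17
ee_pos: [0.5102, -0.277, 0.0881]
eef_rot: [1.0, -0.018, 0.001, 0.0]
contact_force: [-1.1, -0.1, 5.8]
finger_gap: 0.0348
finger_force: 30.0
```

>>> {"fn": "step_arm", "kwargs": {"motion": [[0, 0, 0, 0, 0, -20, -1], [0, 0, 0, 0, 0, -50, -1], [0, 0, 0, 0, 0, -90, -1], [0, 0, 0, 0, 0, -120, -1], [0, 0, 0, 0, 0, -120, -1]]}}

```text
clock: 16.58
ee_pos: [0.5125, -0.2777, 0.2139]
eef_rot: [1.0, -0.017, 0.005, 0.002]
contact_force: [1.4, 0.1, -1.0]
finger_gap: 0.0344
finger_force: 30.0
```

```bash
python3 - <<'E'
from h import *
st()
go([.43,0,.21],47); go([.474,.262,.21],97.5)
E
```

```text
t 16.58 p [ 0.5125 -0.2777  0.2139] yaw -2.0 q [-0.16  0.27 -0.31  0.   -0.98  1.7 ] F [ 1.4  0.1 -1. ] gap 0.0344 ff 30.0
turn [ 0.007 -0.008 -0.855] shift mm [ -92.1 -274.6    2.3]
turn [ 0.011 -0.005 -1.736] shift mm [ -57.2 -538.     1.8]
```

>>> {"fn": "step_arm", "kwargs": {"motion": [[0, 0, -0.12, -92, -275, 2, -1], [0, 0, -0.24, -92, -275, 2, -1], [0, 0, -0.36, -92, -275, 2, -1], [0, 0, -0.48, -92, -275, 2, -1], [0, 0, -0.6, -92, -275, 2, -1], [0, 0, -0.72, -92, -275, 2, -1], [0, 0, -0.84, -92, -275, 2, -1], [0, 0, -0.96, -57, -538, 2, -1], [0, 0, -1.08, -57, -538, 2, -1], [0, 0, -1.2, -57, -538, 2, -1], [0, 0, -1.32, -57, -538, 2, -1], [0, 0, -1.44, -57, -538, 2, -1], [0, 0, -1.56, -57, -538, 2, -1], [0, 0, -1.7, -57, -538, 2, -1], [0, 0, -1.736, -57, -538, 2, -1], [0, 0, -1.736, -57, -538, 2, -1], [0, 0, -1.736, -57, -538, 2, -1]]}}

```text
clock: 18.0
ee_pos: [0.4715, 0.2627, 0.2045]
eef_rot: [0.661, 0.751, -0.001, -0.0]
contact_force: [0.5, -1.3, -0.8]
finger_gap: 0.0347
finger_force: 30.0
```

```bash
python3 - <<'E'
from h import *
st(); go([.474,.262,.1425],97.5); c=cam('wrist'); save(c,'w_place2.png')
E
```

```text
t 18.0 p [0.4715 0.2627 0.2045] yaw 97.3 q [ 0.87  0.21 -0.41 -0.   -0.95  2.4 ] F [ 0.5 -1.3 -0.8] gap 0.0347 ff 30.0
turn [-0.001  0.001 -0.003] shift mm [-1.   2.5 62. ]
```

View pics/w_place2.png

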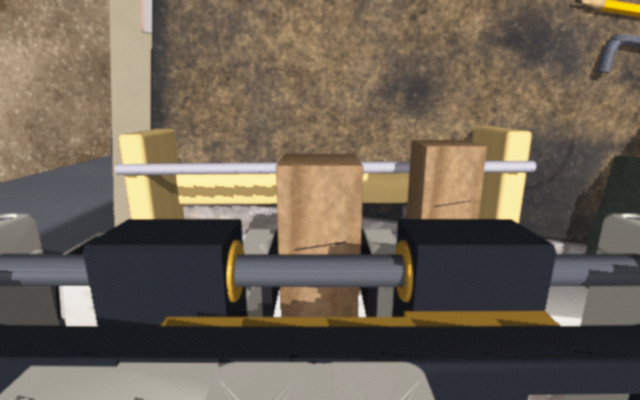

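The first block rests on the rack at (450,180), across the rails. The second is held at (320,200), with plenty of gap between them.

>>> {"fn": "step_arm", "kwargs": {"motion": [[0, 0, 0, -1, 2, 20, -1], [0, 0, 0, -1, 2, 40, -1], [0, 0, 0, -1, 2, 52, -1], [0, 0, 0, -1, 2, 58, -1], [0, 0, 0, -1, 2, 61, -1], [0, 0, 0, -1, 2, 62, -1], [0, 0, 0, -1, 2, 63, -1], [0, 0, 0, -1, 2, 63, -1]]}}

```text
clock: 18.72
ee_pos: [0.4744, 0.2624, 0.1428]
eef_rot: [0.66, 0.751, 0.001, 0.0]
contact_force: [0.2, -0.4, -0.0]
finger_gap: 0.0351
finger_force: 30.0
```

>>> {"fn": "step_arm", "kwargs": {"motion": [[0, 0, 0, 0, 0, 1, -1], [0, 0, 0, 0, 0, 2, -1], [0, 0, 0, 0, 0, 2, -1]]}}

```text
clock: 18.97
ee_pos: [0.4745, 0.2626, 0.142]
eef_rot: [0.66, 0.752, 0.001, 0.0]
contact_force: [-3.6, -1.9, 11.2]
finger_gap: 0.0347
finger_force: 30.0
```

>>> {"fn": "step_arm", "kwargs": {"motion": [[0, 0, 0, 0, 0, -1, 0.15], [0, 0, 0, 0, 0, -1, 0.15], [0, 0, 0, 0, 0, -1, 0.15], [0, 0, 0, 0, 0, -15, 0.15], [0, 0, 0, 0, 0, -50, 0.15], [0, 0, 0, 0, 0, -90, 0.15], [0, 0, 0, 0, 0, -130, 0.15], [0, 0, 0, 0, 0, -150, 0.15], [0, 0, 0, 0, 0, -150, 0.15]]}}

```text
clock: 19.72
ee_pos: [0.4759, 0.2636, 0.296]
eef_rot: [0.66, 0.752, 0.005, 0.001]
contact_force: [0.5, 0.9, -0.2]
finger_gap: 0.0505
finger_force: 0.0
```

```bash
python3 - <<'E'
from h import *
st(); go([.45,0,.3],47); go([.44,-.34,.29],-2)
E
```

```text
t 19.72 p [0.4759 0.2636 0.296 ] yaw 97.5 q [ 0.87  0.14 -0.28  0.   -1.15  2.4 ] F [ 0.5  0.9 -0.2] gap 0.0505 ff 0.0
turn [ 0.005 -0.008  0.881] shift mm [-258.   -59.8   -5.8]
turn [ 1.000e-03 -1.100e-02  1.736e+00] shift mm [-593.9 -113.9    2.1]
```

>>> {"fn": "step_arm", "kwargs": {"motion": [[0, 0, 0.12, -258, -60, -5, 0.3], [0, 0, 0.24, -258, -60, -5, 0.3], [0, 0, 0.36, -258, -60, -5, 0.3], [0, 0, 0.48, -258, -60, -5, 0.3], [0, 0, 0.6, -258, -60, -5, 0.3], [0, 0, 0.72, -258, -60, -5, 0.3], [0, 0, 0.84, -594, -114, 0, 0.3], [0, 0, 0.96, -594, -114, 0, 0.3], [0, 0, 1.08, -594, -114, 0, 0.3], [0, 0, 1.2, -594, -114, 0, 0.3], [0, 0, 1.32, -594, -114, 0, 0.3], [0, 0, 1.44, -594, -114, 0, 0.3], [0, 0, 1.56, -594, -114, 0, 0.3], [0, 0, 1.7, -594, -114, 0, 0.3], [0, 0, 1.736, -594, -114, 0, 0.3], [0, 0, 1.736, -594, -114, 0, 0.3], [0, 0, 1.736, -594, -114, 0, 0.3], [0, 0, 1.736, -594, -114, 0, 0.3]]}}

```text
clock: 21.22
ee_pos: [0.4374, -0.3413, 0.2896]
eef_rot: [1.0, -0.018, -0.0, -0.0]
contact_force: [0.0, 0.7, -0.7]
finger_gap: 0.0565
finger_force: 0.0
```

```bash
python3 - <<'E'
from h import *
st(); c=cam('wrist')
for n,z in [('light_block_centre',.049)]:
    for d in arm.cut_out('wrist',n)[:2]: print(n,round(d['p'],2),d['rect'],box(c,d['region'],z))
go([.4985,-.351,.088],-1)
E
```

```text
t 21.22 p [ 0.4374 -0.3413  0.2896] yaw -2.0 q [-0.31  0.16 -0.26 -0.   -1.15  1.84] F [ 0.   0.7 -0.7] gap 0.0565 ff 0.0
light_block_centre 0.84 [306.7, 69.4, 40.7, 83.4] (array([ 0.49861481, -0.35251541]), (75.6400375366211, 38.9169921875), -0.8324356079101562)
turn [-0.    -0.    -0.017] shift mm [ 61.    8.3 202.2]
```

>>> {"fn": "step_arm", "kwargs": {"motion": [[0, 0, -0.015, 61, 6, 40, 0.3], [0, 0, -0.015, 61, 6, 80, 0.3], [0, 0, -0.015, 61, 6, 115, 0.3], [0, 0, -0.015, 61, 6, 140, 0.3], [0, 0, -0.015, 61, 6, 155, 0.3], [0, 0, -0.015, 61, 6, 170, 0.3], [0, 0, -0.015, 61, 6, 185, 0.3], [0, 0, -0.015, 61, 6, 195, 0.3], [0, 0, -0.015, 61, 6, 202, 0.3], [0, 0, -0.015, 61, 6, 202, 0.3], [0, 0, -0.015, 61, 6, 202, -1], [0, 0, -0.015, 61, 6, 202, -1], [0, 0, -0.015, 61, 6, 202, -1], [0, 0, -0.015, 61, 6, 202, -1], [0, 0, -0.015, 61, 6, 202, -1], [0, 0, -0.015, 61, 6, 202, -1], [0, 0, -0.015, 61, 6, 202, -1]], "squeeze": 30}}

```text
clock: 22.73
ee_pos: [0.4989, -0.3499, 0.0891]
eef_rot: [1.0, -0.01, 0.001, 0.0]
contact_force: [-0.4, 0.4, 6.6]
finger_gap: 0.0376
finger_force: 30.0
```

>>> {"fn": "step_arm", "kwargs": {"motion": [[0, 0, 0, 0, 0, -20, -1], [0, 0, 0, 0, 0, -50, -1], [0, 0, 0, 0, 0, -90, -1], [0, 0, 0, 0, 0, -120, -1], [0, 0, 0, 0, 0, -120, -1]]}}

```text
clock: 23.15
ee_pos: [0.5011, -0.3512, 0.2155]
eef_rot: [1.0, -0.01, 0.005, 0.002]
contact_force: [1.5, -0.2, 0.6]
finger_gap: 0.0376
finger_force: 30.0
```

```bash
python3 - <<'E'
from h import *
st()
go([.43,0,.21],47); go([.397,.252,.21],97.5)
E
```

```text
t 23.15 p [ 0.5011 -0.3512  0.2155] yaw -1.1 q [-0.29  0.31 -0.25  0.   -1.01  1.84] F [ 1.5 -0.2  0.6] gap 0.0376 ff 30.0
turn [ 0.008 -0.007 -0.84 ] shift mm [ -78.1 -349.7    3.1]
turn [ 0.012 -0.003 -1.721] shift mm [-116.1 -601.     1.6]
```

>>> {"fn": "step_arm", "kwargs": {"motion": [[0, 0, -0.12, -78, -350, 2, -1], [0, 0, -0.24, -78, -350, 2, -1], [0, 0, -0.36, -78, -350, 2, -1], [0, 0, -0.48, -78, -350, 2, -1], [0, 0, -0.6, -78, -350, 2, -1], [0, 0, -0.72, -78, -350, 2, -1], [0, 0, -0.84, -78, -350, 2, -1], [0, 0, -0.9, -78, -350, 2, -1], [0, 0, -1.0, -116, -601, 2, -1], [0, 0, -1.1, -116, -601, 2, -1], [0, 0, -1.2, -116, -601, 2, -1], [0, 0, -1.32, -116, -601, 2, -1], [0, 0, -1.44, -116, -601, 2, -1], [0, 0, -1.56, -116, -601, 2, -1], [0, 0, -1.7, -116, -601, 2, -1], [0, 0, -1.72, -116, -601, 2, -1], [0, 0, -1.72, -116, -601, 2, -1], [0, 0, -1.72, -116, -601, 2, -1]]}}

```text
clock: 24.65
ee_pos: [0.3946, 0.2534, 0.2058]
eef_rot: [0.661, 0.751, -0.0, -0.0]
contact_force: [-0.7, -0.7, -0.0]
finger_gap: 0.0379
finger_force: 30.0
```

```bash
python3 - <<'E'
from h import *
st(); go([.397,.252,.144],97.5); c=cam('wrist')
for d in arm.cut_out('wrist','light_block_centre')[:1]: print(d['p'],d['rect'])
E
```

```text
t 24.65 p [0.3946 0.2534 0.2058] yaw 97.3 q [ 0.99  0.1  -0.55 -0.   -0.93  2.28] F [-0.7 -0.7 -0. ] gap 0.0379 ff 30.0
turn [-0.001  0.001 -0.004] shift mm [-1.7  2.3 61.8]
0.74 [270.2, 169.8, 95.6, 147.0]
```

>>> {"fn": "step_arm", "kwargs": {"motion": [[0, 0, 0, -2, 2, 20, -1], [0, 0, 0, -2, 2, 40, -1], [0, 0, 0, -2, 2, 52, -1], [0, 0, 0, -2, 2, 58, -1], [0, 0, 0, -2, 2, 60, -1], [0, 0, 0, -2, 2, 61, -1], [0, 0, 0, -2, 2, 62, -1], [0, 0, 0, -2, 2, 62, -1]]}}

```text
clock: 25.42
ee_pos: [0.3975, 0.252, 0.1448]
eef_rot: [0.66, 0.751, 0.001, -0.0]
contact_force: [0.4, -0.3, -1.1]
finger_gap: 0.0377
finger_force: 30.0
```

>>> {"fn": "step_arm", "kwargs": {"motion": [[0, 0, 0, 0, 0, 0.5, -1], [0, 0, 0, 0, 0, 1, -1], [0, 0, 0, 0, 0, 1, -1]]}}

```text
clock: 25.67
ee_pos: [0.3973, 0.252, 0.1434]
eef_rot: [0.66, 0.751, 0.0, -0.0]
contact_force: [-0.3, 0.2, -0.0]
finger_gap: 0.0381
finger_force: 30.0
```

>>> {"fn": "step_arm", "kwargs": {"motion": [[0, 0, 0, 0, 0, 1, -1], [0, 0, 0, 0, 0, 1.5, -1], [0, 0, 0, 0, 0, 1.5, -1]]}}

```text
clock: 25.92
ee_pos: [0.3973, 0.2521, 0.143]
eef_rot: [0.66, 0.751, 0.0, 0.0]
contact_force: [-5.6, -2.2, 15.9]
finger_gap: 0.0378
finger_force: 30.0
```

>>> {"fn": "step_arm", "kwargs": {"motion": [[0, 0, 0, 0, 0, -1, 0.15], [0, 0, 0, 0, 0, -1, 0.15], [0, 0, 0, 0, 0, -1, 0.15], [0, 0, 0, 0, 0, -15, 0.15], [0, 0, 0, 0, 0, -50, 0.15], [0, 0, 0, 0, 0, -90, 0.15], [0, 0, 0, 0, 0, -130, 0.15], [0, 0, 0, 0, 0, -170, 0.15], [0, 0, 0, 0, 0, -190, 0.15], [0, 0, 0, 0, 0, -190, 0.15]]}}

```text
clock: 26.75
ee_pos: [0.3987, 0.2532, 0.337]
eef_rot: [0.66, 0.751, 0.004, 0.0]
contact_force: [1.0, 0.2, 0.2]
finger_gap: 0.0503
finger_force: 0.0
```

```bash
python3 - <<'E'
from h import *
st(); go([.47,0,.33],47); go([.56,-.29,.33],-20); t=cam('top')
for d in arm.cut_out('top','setup_bar_centre')[:1]: print(d['p'],d['rect'],box(t,d['region'],.098))
E
```

```text
t 26.75 p [0.3987 0.2532 0.337 ] yaw 97.4 q [ 0.99 -0.02 -0.35  0.   -1.23  2.28] F [1.  0.2 0.2] gap 0.0503 ff 0.0
turn [ 0.004 -0.008  0.879] shift mm [-260.3   38.1    5.8]
turn [-1.000e-03 -1.000e-02  2.049e+00] shift mm [-559.4   90.1    4.6]
0.59 [417.5, 161.2, 14.4, 32.9] (array([ 0.63225482, -0.30145758]), (90.95332336425781, 15.907851219177246), -22.36852264404297)
```

>>> {"fn": "step_arm", "kwargs": {"motion": [[0, 0, 0.12, -260, 38, 5, -0.4], [0, 0, 0.24, -260, 38, 5, -0.4], [0, 0, 0.36, -260, 38, 5, -0.4], [0, 0, 0.48, -260, 38, 5, -0.4], [0, 0, 0.6, -260, 38, 5, -0.4], [0, 0, 0.72, -260, 38, 5, -0.4], [0, 0, 0.84, -559, 90, 5, -0.4], [0, 0, 0.96, -559, 90, 5, -0.4], [0, 0, 1.08, -559, 90, 5, -0.4], [0, 0, 1.2, -559, 90, 5, -0.4], [0, 0, 1.32, -559, 90, 5, -0.4], [0, 0, 1.44, -559, 90, 5, -0.4], [0, 0, 1.56, -559, 90, 5, -0.4], [0, 0, 1.68, -559, 90, 5, -0.4], [0, 0, 1.8, -559, 90, 5, -0.4], [0, 0, 1.92, -559, 90, 5, -0.4], [0, 0, 2.05, -559, 90, 5, -0.4], [0, 0, 2.05, -559, 90, 5, -0.4], [0, 0, 2.05, -559, 90, 5, -0.4]]}}

```text
clock: 28.43
ee_pos: [0.5577, -0.2909, 0.3249]
eef_rot: [0.985, -0.173, -0.001, -0.0]
contact_force: [-0.0, -0.7, 0.3]
finger_gap: 0.0266
finger_force: 0.0
```

```bash
python3 - <<'E'
from h import *
st(); c=cam('wrist'); save(c,'w_bar.png')
for d in arm.cut_out('wrist','setup_bar_centre')[:2]: print(d['p'],d['rect'],box(c,d['region'],.096))
E
```

```text
t 28.43 p [ 0.5577 -0.2909  0.3249] yaw -19.9 q [-0.17  0.27 -0.04 -0.   -1.26  1.39] F [-0.  -0.7  0.3] gap 0.0266 ff 0.0
0.78 [295.7, 37.3, 15.8, 106.6] (array([ 0.63471075, -0.30333276]), (89.84961700439453, 13.244013786315918), -21.34349822998047)
```

View pics/w_bar.png

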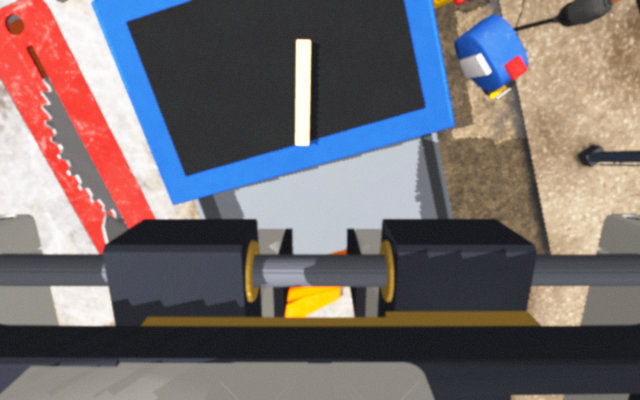

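The bar lies on the mat at (303,92), and the visible part of the drawer below it is empty.

```bash
python3 - <<'E'
from h import *
go([.6345,-.303,.158],-21.3)
E
```

```text
turn [0.    0.001 0.025] shift mm [ 76.4 -14.5 167.7]
```

>>> {"fn": "step_arm", "kwargs": {"motion": [[0, 0, 0.025, 40, -8, 20, -0.4], [0, 0, 0.025, 76, -14, 40, -0.4], [0, 0, 0.025, 76, -14, 80, -0.4], [0, 0, 0.025, 76, -14, 115, -0.4], [0, 0, 0.025, 76, -14, 140, -0.4], [0, 0, 0.025, 76, -14, 152, -0.4], [0, 0, 0.025, 76, -14, 160, -0.4], [0, 0, 0.025, 76, -14, 164, -0.4], [0, 0, 0.025, 76, -14, 164, -0.4]]}}

```text
clock: 29.28
ee_pos: [0.6347, -0.304, 0.1634]
eef_rot: [0.982, -0.186, 0.001, 0.0]
contact_force: [0.1, -0.3, -0.6]
finger_gap: 0.0261
finger_force: 0.0
```

```bash
python3 - <<'E'
from h import *
st(); go([.6345,-.303,.156],-21.3); c=cam('wrist'); 
for d in arm.cut_out('wrist','setup_bar_centre')[:2]: print(d['p'],d['rect'],box(c,d['region'],.099))
E
```

```text
t 29.28 p [ 0.6347 -0.304   0.1634] yaw -21.5 q [-0.17  0.5  -0.08  0.   -1.    1.37] F [ 0.1 -0.3 -0.6] gap 0.0261 ff 0.0
turn [ 0.    -0.001 -0.003] shift mm [-0.6 -0.9  7.4]
0.59 [299.8, 153.8, 31.8, 164.3] (array([ 0.65444928, -0.3114718 ]), (49.454383850097656, 12.545275688171387), -21.487144470214844)
```

>>> {"fn": "step_arm", "kwargs": {"motion": [[0, 0, 0, 0, 0, 3, -0.4], [0, 0, 0, 0, 0, 6, -0.4], [0, 0, 0, 0, 0, 6, -0.4]]}}

```text
clock: 29.63
ee_pos: [0.6342, -0.3039, 0.1568]
eef_rot: [0.982, -0.187, 0.0, -0.0]
contact_force: [-0.1, 1.3, -0.4]
finger_gap: 0.0261
finger_force: 0.0
```

>>> {"fn": "step_arm", "kwargs": {"motion": [[0, 0, 0, 0, 0, 1, -0.4], [0, 0, 0, 0, 0, 1.5, -0.4], [0, 0, 0, 0, 0, 1.5, -1], [0, 0, 0, 0, 0, 1.5, -1], [0, 0, 0, 0, 0, 1.5, -1], [0, 0, 0, 0, 0, 1.5, -1], [0, 0, 0, 0, 0, 1.5, -1]], "squeeze": 30}}

```text
clock: 30.22
ee_pos: [0.6343, -0.304, 0.1552]
eef_rot: [0.982, -0.187, 0.0, 0.0]
contact_force: [0.6, 0.2, -0.1]
finger_gap: 0.0116
finger_force: 30.0
```

>>> {"fn": "step_arm", "kwargs": {"motion": [[0, 0, 0, 0, 0, -15, -1], [0, 0, 0, 0, 0, -40, -1], [0, 0, 0, 0, 0, -60, -1], [0, 0, 0, 0, 0, -60, -1]]}}

```text
clock: 30.55
ee_pos: [0.636, -0.3047, 0.2201]
eef_rot: [0.982, -0.186, 0.003, 0.001]
contact_force: [0.5, -0.6, 0.0]
finger_gap: 0.0117
finger_force: 30.0
```

```bash
python3 - <<'E'
from h import *
st(); go([.504,-.279,.2],-4); c=cam('wrist')
for d in arm.find_in('wrist','setup_bar_centre')[:2]: print(d)
E
```

```text
t 30.55 p [ 0.636  -0.3047  0.2201] yaw -21.5 q [-0.17  0.45 -0.01  0.   -1.1   1.37] F [ 0.5 -0.6  0. ] gap 0.0117 ff 30.0
turn [ 0.001 -0.007 -0.305] shift mm [-132.4   24.4   19.2]
{'rect': [302.8, 154.8, 32.2, 161.4], 'p': 0.93}
```

>>> {"fn": "step_arm", "kwargs": {"motion": [[0, 0, -0.1, -40, 7, 5, -1], [0, 0, -0.2, -80, 15, 10, -1], [0, 0, -0.3, -120, 22, 15, -1], [0, 0, -0.305, -132, 24, 20, -1], [0, 0, -0.305, -132, 24, 40, -1], [0, 0, -0.305, -132, 24, 70, -1], [0, 0, -0.305, -132, 24, 95, -1], [0, 0, -0.305, -132, 24, 115, -1], [0, 0, -0.305, -132, 24, 125, -1], [0, 0, -0.305, -132, 24, 132, -1], [0, 0, -0.305, -132, 24, 135, -1], [0, 0, -0.305, -132, 24, 135, -1]]}}

```text
clock: 31.65
ee_pos: [0.5029, -0.2779, 0.0802]
eef_rot: [0.999, -0.035, -0.0, 0.0]
contact_force: [0.2, -0.4, -2.0]
finger_gap: 0.0118
finger_force: 30.0
```

```bash
python3 - <<'E'
from h import *
st(); c=cam('wrist'); save(c,'w_in.png')
E
```

```text
t 31.65 p [ 0.5029 -0.2779  0.0802] yaw -4.0 q [-0.16  0.42 -0.46  0.   -0.7   1.66] F [ 0.2 -0.4 -2. ] gap 0.0118 ff 30.0
```

View pics/w_in.png

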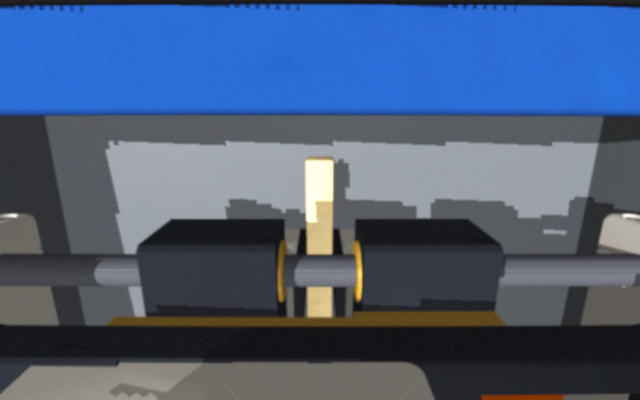

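The bar is inside the drawer near the floor, clear of the walls. Release it, lift, and move out in front.

>>> {"fn": "step_arm", "kwargs": {"motion": [[0, 0, 0, 0, 0, 1, -0.4], [0, 0, 0, 0, 0, 1, -0.4], [0, 0, 0, 0, 0, 1, -0.4], [0, 0, 0, 0, 0, -15, -0.4], [0, 0, 0, 0, 0, -50, -0.4], [0, 0, 0, 0, 0, -90, -0.4], [0, 0, 0, 0, 0, -130, -0.4], [0, 0, 0, -40, 0, -170, -0.4], [0, 0, 0, -70, 0, -210, -1], [0, 0, 0, -70, 0, -240, -1], [0, 0, 0, -70, 0, -240, -1], [0, 0, 0, -70, 0, -240, -1]]}}

```text
clock: 32.7
ee_pos: [0.4331, -0.2734, 0.3253]
eef_rot: [0.999, -0.035, 0.004, 0.001]
contact_force: [1.0, 0.1, -0.7]
finger_gap: 0.0053
finger_force: 0.0
```

```bash
python3 - <<'E'
from h import *
st(); c=cam('wrist'); save(c,'w_bar2.png')
for d in arm.cut_out('wrist','setup_bar_centre')[:2]: print(d['p'],d['rect'],box(c,d['region'],.023))
go([.39,-.2735,.2],-3.7);go([.39,-.2735,.104],-3.7)
t=cam('top')
for n,z in [('dark_block_1_centre',.1),('light_block_centre',.103)]:
    for d in arm.cut_out('top',n)[:3]: print(n,d['p'],d['rect'],box(t,d['region'],z))
E
```

```text
t 32.7 p [ 0.4331 -0.2734  0.3253] yaw -4.1 q [-0.18  0.06 -0.29  0.   -1.21  1.68] F [ 1.   0.1 -0.7] gap 0.0053 ff 0.0
0.73 [311.8, 62.4, 11.9, 81.9] (array([ 0.50319867, -0.27936517]), (89.36442565917969, 11.15048599243164), -4.276214599609375)
turn [-0.    -0.002 -0.006] shift mm [-42.8   3.7 121. ]
turn [-0.    -0.002 -0.006] shift mm [-43.1   3.7 217. ]
dark_block_1_centre 0.58 [192.9, 241.8, 39.1, 22.6] (array([0.47188345, 0.26013947]), (95.03099060058594, 39.5694580078125), -84.0369462966919)
light_block_centre 0.78 [200.0, 272.3, 27.9, 21.3] (array([0.39580872, 0.24942139]), (79.56475830078125, 40.58610534667969), -82.71096801757812)
```

View pics/w_bar2.png

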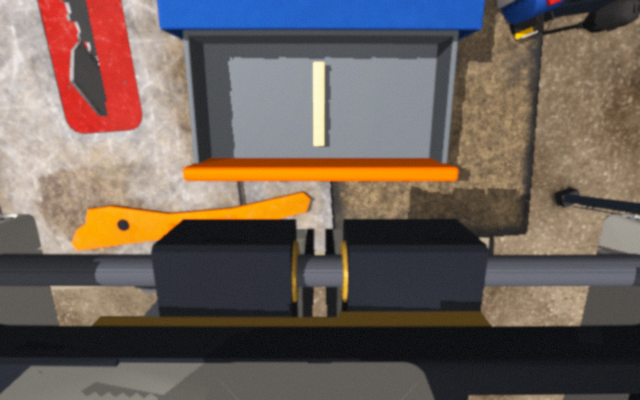

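The bar lies flat in the drawer at (319,103), and the drawer holds nothing else. Now push it shut slowly.

>>> {"fn": "step_arm", "kwargs": {"motion": [[0, 0, 0, -48, 2, 40, -1], [0, 0, 0, -48, 2, 80, -1], [0, 0, 0, -48, 2, 120, -1], [0, 0, 0, -48, 2, 160, -1], [0, 0, 0, -48, 2, 190, -1], [0, 0, 0, -48, 2, 210, -1], [0, 0, 0, -48, 2, 219, -1], [0, 0, 0, -48, 2, 219, -1]]}}

```text
clock: 33.62
ee_pos: [0.3835, -0.2712, 0.0986]
eef_rot: [0.999, -0.035, -0.003, -0.001]
contact_force: [-0.7, 1.4, 0.9]
finger_gap: 0.0004
finger_force: 0.0
```

>>> {"fn": "step_arm", "kwargs": {"motion": [[0, 0, 0, 7, 0, 0, -1], [0, 0, 0, 14, 0, 0, -1], [0, 0, 0, 21, 0, 0, -1], [0, 0, 0, 28, 0, 0, -1], [0, 0, 0, 34, 0, 0, -1], [0, 0, 0, 40, 0, 0, -1], [0, 0, 0, 46, 0, 0, -1], [0, 0, 0, 52, 0, 0, -1], [0, 0, 0, 58, 0, 0, -1], [0, 0, 0, 64, 0, 0, -1], [0, 0, 0, 70, 0, 0, -1], [0, 0, 0, 76, 0, 0, -1], [0, 0, 0, 82, 0, 0, -1], [0, 0, 0, 88, 0, 0, -1], [0, 0, 0, 94, 0, 0, -1], [0, 0, 0, 100, 0, 0, -1], [0, 0, 0, 106, 0, 0, -1], [0, 0, 0, 112, 0, 0, -1], [0, 0, 0, 117, 0, 0, -1], [0, 0, 0, 122, 0, 0, -1]]}}

```text
clock: 35.28
ee_pos: [0.5065, -0.2801, 0.1011]
eef_rot: [0.999, -0.035, -0.001, -0.0]
contact_force: [-7.3, 0.6, 5.3]
finger_gap: 0.0005
finger_force: 3.5
```

```bash
python3 - <<'E'
from h import *
st(); go([.5404,-.2841,.103],-4)
E
```

```text
t 35.28 p [ 0.5065 -0.2801  0.1011] yaw -4.1 q [-0.17  0.4  -0.43  0.   -0.75  1.67] F [-7.3  0.6  5.3] gap 0.0005 ff 3.5
turn [-0.     0.001 -0.001] shift mm [34.1  1.6 -2. ]
```

>>> {"fn": "step_arm", "kwargs": {"motion": [[0, 0, 0, 5, 0, 0, -1], [0, 0, 0, 10, 0, 0, -1], [0, 0, 0, 15, 0, 0, -1], [0, 0, 0, 20, 0, 0, -1], [0, 0, 0, 24, 0, 0, -1], [0, 0, 0, 28, 0, 0, -1], [0, 0, 0, 31, 0, 0, -1], [0, 0, 0, 33, 0, 0, -1], [0, 0, 0, 34, 0, 0, -1], [0, 0, 0, 34, 0, 0, -1]]}}

```text
clock: 36.12
ee_pos: [0.5402, -0.2826, 0.101]
eef_rot: [0.999, -0.035, -0.001, -0.0]
contact_force: [-7.0, -0.0, 3.7]
finger_gap: 0.0002
finger_force: 3.0
```

>>> {"fn": "step_arm", "kwargs": {"motion": [[0, 0, 0, 1, 0, 0, -1], [0, 0, 0, 2, 0, 0, -1], [0, 0, 0, 2, 0, 0, -1]]}}

```text
clock: 36.37
ee_pos: [0.5404, -0.2826, 0.1009]
eef_rot: [0.999, -0.036, -0.002, -0.0]
contact_force: [-11.4, 1.5, 8.0]
finger_gap: 0.0006
finger_force: 5.9
```

At the stop. Back off slowly and check that it latches.

>>> {"fn": "step_arm", "kwargs": {"motion": [[0, 0, 0, -4, 0, 0, -1], [0, 0, 0, -10, 0, 0, -1], [0, 0, 0, -20, 0, 0, -1], [0, 0, 0, -50, 0, 0, -1], [0, 0, 0, -90, 0, 0, -1], [0, 0, 0, -130, 0, -20, -1], [0, 0, 0, -150, 0, -60, -1], [0, 0, 0, -150, 0, -100, -1], [0, 0, 0, -150, 0, -140, -1], [0, 0, 0, -110, 0, -180, -1], [0, 0, 0, -80, 0, -220, -1], [0, 0, 0, -80, 0, -220, -1]]}}

```text
clock: 37.37
ee_pos: [0.4657, -0.2776, 0.3263]
eef_rot: [0.999, -0.035, 0.004, 0.001]
contact_force: [1.6, -0.9, -0.0]
finger_gap: 0.0003
finger_force: 0.0
```

```bash
python3 - <<'E'
from h import *
st(); c=cam('scene'); 
g=cv2.cvtColor(c['image'],cv2.COLOR_RGB2GRAY)[230:254,390:415]<60
v,u=np.nonzero(g); print('dot px',u.mean()+390,v.mean()+230,'was 402.0 240.9',g.sum())
save({'image':cv2.resize(c['image'][120:300,120:480],None,fx=2.2,fy=2.2,interpolation=cv2.INTER_CUBIC)},'final.png')
E
```

```text
t 37.37 p [ 0.4657 -0.2776  0.3263] yaw -4.0 q [-0.18  0.11 -0.23  0.   -1.21  1.68] F [ 1.6 -0.9 -0. ] gap 0.0003 ff 0.0
dot px 401.96666666666664 240.94444444444446 was 402.0 240.9 90
```

View pics/final.png

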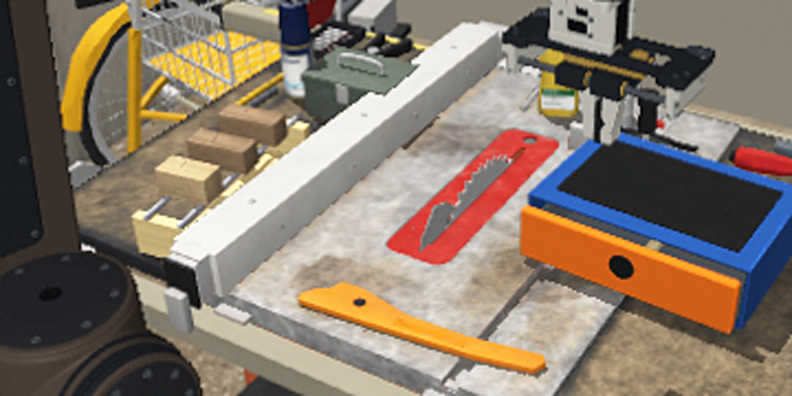

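The drawer is back at its shut position, with the dot at the same pixel as before. All three blocks lie across the rails, but a yellowish spot shows in the drawer gap at (655,245). I'll check it from above.

```bash
python3 - <<'E'
from h import *
c=cam('wrist'); q=proj(c,[.56,-.28,.05]).astype(int); print(q)
for d in arm.cut_out('wrist','setup_bar_centre')[:2]: print(d['p'],d['rect'],box(c,d['region'],.023))
v=max(q[1]-60,0); im=c['image'][v:v+150,q[0]-150:q[0]+150]
save({'image':cv2.resize(im,None,fx=2.6,fy=2.6,interpolation=cv2.INTER_CUBIC)},'gap.png')
E
```

```text
[313  84]
```

View pics/gap.png

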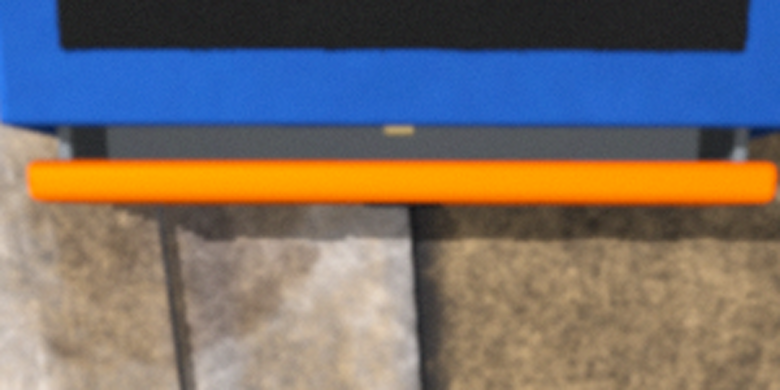

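The bar's near end shows at (400,130), at floor level and mid-width, so it is lying in the drawer. The three blocks are on the rack and the drawer is latched. Handing in.

```bash
python3 - <<'E'
from h import *
print(arm.hand_in())
E
```

```text
the job is handed in; nothing more can be done
None
```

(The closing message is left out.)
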